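# Bring out the edge of a coated plate on its drying board

## Task

The coated glass plate on the drying board is dry and is to be fetched by its edges. With a fingertip, tip the small stop at the open end of the board sideways until it is all the way down, out of the plate's way; then push the plate by its rear edge along between the rails until about 3 cm of it sticks out over that end, and leave it lying there. Only push: do not lift the plate, do not touch its white coating, and do not disturb the vial, the pen or the pipette beside the board.

Things in the scene. Friction and masses are not known exactly. Their poses are not given: they have to be found in the camera images.
- board: low aluminium drying board, fixed, 240 mm long (its x), 133 mm wide (its y), flat deck 45 mm above the worktop. Two side rails (14 mm wide) and a rear ledge at the -x end (10 mm wide) stand 10 mm above the deck and leave a 105 mm wide channel, open at the +x end. Origin: middle of the board, on the worktop; +x along the channel to the open end, z up
- board_end (a point): middle of the deck's top edge at the open end, 120 mm from the board's middle along +x, at deck height; axes as the board's
- stop (a joint): drop stop under the open end: steel arm 16 mm wide on the middle of the end face, turning about an axis along the board's x, 26 mm above the worktop. 0 = upright, closing the channel (arm top 64 mm above the worktop); turns only towards the board's -y side; 1.57 = level below the deck, its limit. Starts near upright, stays by friction (0.2 N at the pin); past about 0.5 it falls on its own
- stop_pin (a point): middle of the steel thumb pin of the stop, 10 mm thick and 24 mm long, which points out along the board's +x from 10 to 34 mm beyond the end face, 32 mm from the stop's turning axis. Push it sideways, towards the board's -y
- plate: loose glass plate 100 x 100 x 6 mm, 0.15 kg (varies), lying on the deck between the rails (2.5 mm of play each side). Origin: middle of its underside; +x towards the open end of the board, z up. There is at least 50 mm of bare deck behind it
- plate_front (a point): middle of the plate's front edge (the edge towards the open end), half-way up its thickness
- plate_rear (a point): middle of the plate's rear edge, half-way up its thickness (3 mm above the deck), where it is to be pushed
- coating: white dried layer on top of the plate, 90 x 90 x 1 mm, 5 mm in from all the plate's edges; must not be touched. Origin: middle of its underside
- vial: small white vial with blue cap, 25 mm wide, 49 mm tall, standing on the worktop on the board's -y side; bystander. Origin: middle of its foot
- pen: blue pen, 142 mm long (its y), 9 mm thick, lying on the worktop on the board's +y side; bystander. Origin: middle of its underside
- pipette: white pipette, 267 mm long (its y), 66 mm wide at the finger rest, 36 mm high, lying on the worktop behind the rear end of the board; bystander. Origin: middle of its underside
There are look-alikes about, which are no part of the job. What is shaped like the plate but pink or turquoise is not meant.

How it is judged:
On the way, in this order (a step that is already met when the one before it is completed fails the run):
1. the stop is all the way down while the plate is still wholly on the board (value of joint stop above 1.4 rad and x of plate_front in the frame of board_end below 0 m), for 0.2 s.
2. the plate sticks out over the open end by 20 to 40 mm (x of plate_front in the frame of board_end between 0.02 and 0.04 m), for 0.2 s.
At the end, for the whole second after the job is handed in: The stop is all the way down (joint over 1.4) and the plate lies at rest, flat on the deck and straight between the rails, with its front edge 20 to 40 mm beyond the open end of the board (all of step 2 and value of joint stop above 1.4 rad and angle between plate's own z axis and vertical below 0.03 rad and z of plate in the frame of board_end between -0.003 and 0.003 m and angle between the x axis of plate and the x axis of board, either way round below 0.08 rad and linear speed of plate below 0.005 m/s); the robot touches nothing.
It fails at once if the plate is lifted or tipped (z of plate in the frame of board_end above 0.006 m or angle between plate's own z axis and vertical above 0.1 rad).
It fails at once if the white coating is touched (contact force between coating and the fingers above 0.3 N or contact force between coating and the arm above 0.3 N).
It fails at once if the vial, pen or pipette is moved (distance of vial from where it was at the start of the episode above 0.015 m or distance of any of pen, pipette from where it was at the start of the episode above 0.02 m).
It also fails if it takes over 45 s, if anything falls off the work surface, if the arm or the gripper's body presses on something with over 40 N, if the wrist force passes 120 N, or if a joint passes its speed limit or range.

## Robot

A 7-joint arm with a two-finger parallel gripper is mounted at the origin on a cart in front of the work surface, level with it; the furniture and walls round the work are solid. World frame = base frame: x ahead of the robot, y to its left, z up, the work surface at z = 0. Lengths are in m, angles in rad, forces in N, time in s.
With the tool pointing down it reaches from about 0.4 to 0.9 m from the base axis. Payload 5.5 kg.
Tool frame: the origin (TCP) lies midway between the tips of the shut fingers; the grasp point (between the pads) lies bot.pinch_z behind it (bot.pinch_z is the distance from the TCP to the grasp point, in m); y points along the fingers, x is the direction in which the jaws open and shut, and the axes are right-handed (so a half turn about y gives the same grasp; the last joint's range is limited). The gripper opens to 85 mm and grips with 20 to 120 N. Pads are 22 mm wide; open, the fingers measure 114 mm over their backs; the gripper's body (76 mm by 85 mm) begins 54 mm behind the grasp point. The pads swing forward as they close: fully open they stand 13 mm farther back than shut.
Start: joints at [-0.878, 0.501, -0.427, 1.55, 0.221, 1.138, -0.21], TCP at [0.271, 0.591, 0.231] pointing down, gripper open.
Joint ranges: [-2.88, 2.88], [-0.31, 2.03], [-1.54, 1.56], [0.2, 2.42], [-1.41, 4.55], [0.19, 2.02], [-2.57, 2.57]. Speed limits (rad/s): [2.57, 2.57, 3.14, 3.14, 3.14, 3.14, 3.14].

## Interface

Orientations are given as a unit quaternion [w, x, y, z].
In Python, from workcell import bot gives the robot as it stands.
- The arm moves only by the shell command python3 -m inch 'ROWS'. ROWS is JSON, a list that holds one entry, the list of rows, each a list of 7 numbers: the shift along the world's x, y, z in units of 25 mm (1.0 is 25 mm), then the turn, a rotation vector about the world's x, y, z in units of 8 degrees (1.0 is 8 degrees), then the opening, from -1 (shut) to 1 (fully open). A call has 1 to 12 rows; each row shifts and turns the commanded pose from where the row before left it; what a row does not reach is not made up. A row lasts 1/10 s, in which the tool goes at most 50 mm and 8.59 degrees, less where a joint would pass 70% of its speed; a pose out of reach is approached as far as the arm can. A call is refused whole if a number of a shift passes 1 or a number of a turn 1, either way. A call with a gripper value outside its range is refused whole. The fingers move at their own pace and stop on an object; the grip force is fixed at half the most. Time passes only in rows, so rows that do not move let the fingers close. It gives the time, the measured TCP pose, the force and the opening at its end, in the units of the state.
- bot.read_state(): the state, without advancing time (a new reading comes with each control period).
- bot.read_camera(name): name is "scene" or "top" or "wrist"; returns a dict with "frame" (384x512x3 uint8, red, green, blue), "camera_matrix" (3x3 intrinsics, pixels), "view" (4x4, takes a point from world to camera coordinates). Camera axes: x right, y up, looking along -z (the intrinsics and any distortion apply to the point x, -y, -z); pixel columns grow to the right and rows downward; lengths in m; the calibration is good to about 2 mm. A picture is of the moment at which its call begins. There is no depth.
- bot.close_job(): hands the job in, once; it reports no verdict.
Trained networks look in a picture, given as the dict that the camera call returned (one of the last four; its "shot" number tells which), for a name from the list of things; names that differ only in an ending like _2 or _b are one class to them, and where a whole thing is asked for, a point or a joint stands for the part that bears it (a point fixed in the world has none). Each returns a list of dicts, best first, with "score" (0 to 1); they miss things now and then, are a little off and sometimes report something else, mostly with a low value. They report only what shows in the picture. A call takes as long as a camera call. They do not tell look-alikes from the thing itself.
- bot.recognise(target, picture): "bbox" ([left, top, right, bottom] in pixels, round what is visible of it).
- bot.trace(target, picture): "region" (384x512 bool, what is visible of it) and "bbox" ([left, top, right, bottom] in pixels, round what is visible of it).
- bot.place_of(target, picture): "at" ([column, row] in pixels: a listed point, or the origin of a listed thing).
The state is a dict: "time_s": time; "joints": joint angles; "qvel": joint speeds; "joint_efforts": joint torques, N m; "tcp_pos": TCP position; "eef_rot": TCP orientation; "contact_force": force on the tool from outside, world axes, zero at the start; "wrist_torque": the same for the moment, N m; "grip_width": opening from 0.0 (shut) to 1.0 (fully open).
Only numpy, scipy, OpenCV 4.12 (cv2) and the standard library are available. Lean on these libraries where they do the work, as an engineer would, in place of code of your own. Each camera call takes 0.05 s, during which the arm holds its last target.

## Working session

There is one attempt and no reset: what is moved stays moved. The work goes in short steps, Python scripts to look and compute and a shell command to move; the robot and the scene stay as the last step left them, time stands still between calls to the robot, and variables do not carry over. Pictures are saved under pics/ and viewed, and the job is handed in when it is done.

```bash
mkdir -p pics; ls
python3 - <<'E'
from workcell import bot
import cv2,numpy as np
print(bot.read_state()); print(bot.pinch_z)
for n in ("scene","top"):
    p=bot.read_camera(n)
    cv2.imwrite(f"pics/{n}0.png",p["frame"][:,:,::-1])
    print(n,p["camera_matrix"].tolist(),np.round(p["view"],4).tolist(),[k for k in p])
    for t in ("board","plate","vial","pen","pipette","stop"):
        print(t,[(np.round(d["bbox"]).tolist(),round(d["score"],2)) for d in bot.recognise(t,p)])
    for t in ("board","board_end","stop_pin","plate","plate_front","plate_rear","coating","vial","pen","pipette"):
        print(t,[(np.round(d["at"],1).tolist(),round(d["score"],2)) for d in bot.place_of(t,p)])
E
```

```text
pics
{'time_s': 0.0, 'joints': array([-0.87780744,  0.50187586, -0.42677755,  1.55142973,  0.2207919 ,
        1.13828543, -0.21030414]), 'qvel': array([ 1.94612900e-03, -3.74431885e-04, -1.13458595e-03,  2.52169914e-03,
        5.01162679e-04,  4.82520996e-05,  1.36681675e-03]), 'joint_efforts': array([ 4.99697471e-04, -5.69555390e+01, -5.81612617e+00, -2.80925435e+01,
        1.05721861e-02,  1.25886730e-02, -4.47129207e-05]), 'tcp_pos': array([0.27060171, 0.59024527, 0.230249  ]), 'eef_rot': array([-0.59476793,  0.59546276,  0.38129295, -0.38247994]), 'contact_force': array([ 0.18806445, -0.99061313, -0.43665963]), 'wrist_torque': array([ 0.036402  ,  0.00993611, -0.04340433]), 'grip_width': 0.9998574823834896}
0.0187
scene [[412.65025199371246, 0.0, 257.97735013970714], [0.0, 412.65025199371246, 192.69132846892862], [0.0, 0.0, 1.0]] [[0.8407, -0.5413, -0.013, -0.4738], [0.2398, 0.3507, 0.9053, -0.1839], [-0.4855, -0.7642, 0.4246, -0.7136], [0.0, 0.0, 0.0, 1.0]] ['frame', 'camera_matrix', 'view', 'shot']
board [([201.0, 166.0, 292.0, 239.0], 0.63), ([213.0, 178.0, 263.0, 200.0], 0
[... 1328 characters left out ...]
176.0, 297.0, 238.0], 0.37)]
pipette [([303.0, 176.0, 328.0, 269.0], 0.72)]
stop [([195.0, 194.0, 202.0, 202.0], 0.4), ([218.0, 186.0, 257.0, 227.0], 0.25)]
board [([248.1, 208.1], 0.9), ([218.4, 201.7], 0.18)]
board_end [([204.3, 196.0], 0.81)]
stop_pin [([195.6, 192.7], 0.41)]
plate [([161.9, 240.9], 0.98), ([366.0, 243.6], 0.86), ([233.6, 204.3], 0.66)]
plate_front [([220.8, 200.6], 0.95), ([140.2, 246.8], 0.7), ([351.7, 246.5], 0.69)]
plate_rear [([252.4, 208.0], 0.88), ([381.7, 240.8], 0.73), ([181.4, 241.9], 0.63)]
coating [([365.3, 244.3], 0.88), ([237.0, 205.0], 0.85), ([161.0, 244.3], 0.58), ([206.1, 199.4], 0.58)]
vial [([272.6, 173.1], 0.4)]
pen [([254.0, 246.2], 0.61)]
pipette []
```

Run:
```python
import cv2
a=cv2.imread("pics/top0.png");b=cv2.imread("pics/scene0.png")
cv2.imwrite("pics/top0c.png",cv2.resize(a[150:290,130:400],None,fx=2.9,fy=2.9,interpolation=cv2.INTER_CUBIC))
cv2.imwrite("pics/scene0c.png",cv2.resize(b[140:340,120:360],None,fx=3,fy=3,interpolation=cv2.INTER_CUBIC))
```

```text
(no output)
```

View pics/top0c.png

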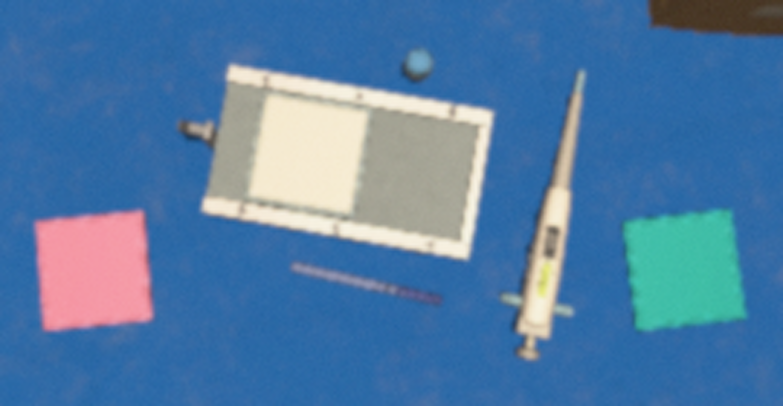

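View pics/scene0c.png

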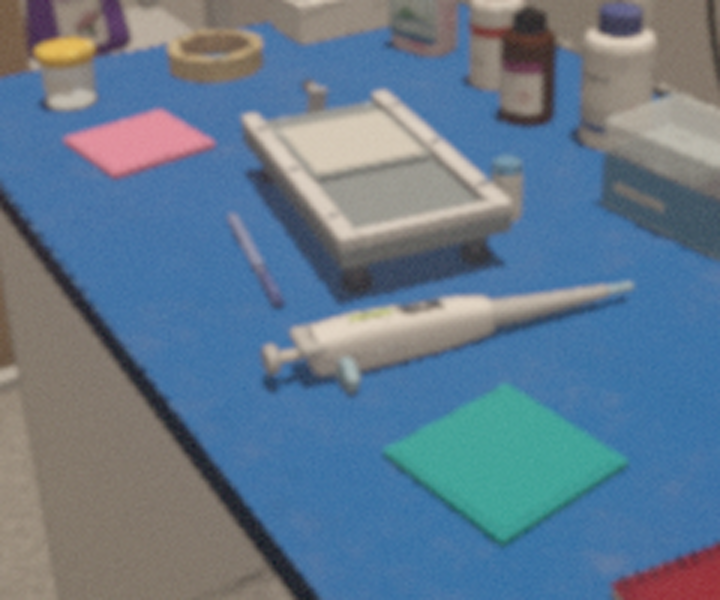

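View pics/scene0.png

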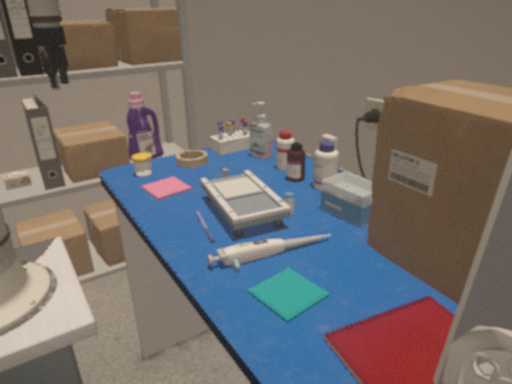

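The top view shows three plate-shaped things: pink at (162,242), turquoise at (366,244), and a pale coated plate on the board at (237,204). By the description I choose the last. The stop's pin is at (196,194) at the left, so the board's +x runs roughly along world +y. Next I measure the board pose.

```bash
cat > h.py <<'E'
from workcell import bot
import cv2,numpy as np
def ray(p,uv):
    K=p["camera_matrix"];V=p["view"];R=V[:3,:3];t=V[:3,3]
    d=np.array([(uv[0]-K[0,2])/K[0,0],-(uv[1]-K[1,2])/K[1,1],-1.])
    return -R.T@t, R.T@d
def at(p,uv,z):
    c,d=ray(p,uv); return c+d*(z-c[2])/d[2]
def proj(p,X):
    X=np.atleast_2d(X);c=X@p["view"][:3,:3].T+p["view"][:3,3];K=p["camera_matrix"]
    return np.c_[K[0,0]*c[:,0]/-c[:,2]+K[0,2],-K[1,1]*c[:,1]/-c[:,2]+K[1,2]]
def fr(b): # b=(x,y,yaw)
    c,s=np.cos(b[2]),np.sin(b[2]); return np.array([[c,-s,0,b[0]],[s,c,0,b[1]],[0,0,1,0],[0,0,0,1.]])
def w(b,q):
    q=np.atleast_2d(q); T=fr(b); return q@T[:3,:3].T+T[:3,3]
E
python3 - <<'E'
from h import *
from scipy.optimize import least_squares
p=bot.read_camera("top"); s=bot.read_camera("scene")
# corners: rail outer: crop->px
obs=np.array([(209.3,172.8),(300,188.3),(291.7,239),(200,222.8)])
# +x,-y ; -x,-y ; -x,+y ; +x,+y
mod=np.array([(.12,-.0665,.055),(-.12,-.0665,.055),(-.12,.0665,.055),(.12,.0665,.055)])
W=np.array([at(p,o,.055) for o in obs]); print(W.round(4), [np.linalg.norm(W[i]-W[(i+1)%4]).round(4) for i in range(4)])
r=least_squares(lambda b:(proj(p,w(b,mod))-obs).ravel(),[.6,0,1.5]); b=r.x; print(b,r.fun.round(2))
os_=np.array([(120+382/3,140+92/3),(120+515/3,140+203/3),(120+343/3,140+243/3),(120+245/3,140+117/3)])
print("scene resid",(proj(s,w(b,mod))-os_).round(2))
r=least_squares(lambda b:np.r_[(proj(p,w(b,mod))-obs).ravel(),0.7*(proj(s,w(b,mod))-os_).ravel()],b); print("joint",r.x,r.fun.round(1))
Ti=np.linalg.inv(fr(b))
for n,uv,z in (("pin",(196,193.5),.058),("front",(220.8,200.6),.048),("rear",(254,208),.048),("vial",(274,172),.049),("pen",(256,247),.009),("coat",(237,205),.051)):
    q=at(p,uv,z); print(n,q.round(4),(Ti@np.r_[q,1])[:3].round(4))
im=p["frame"].copy()[:,:,::-1]
im=cv2.resize(im[150:290,130:400],None,fx=2.9,fy=2.9,interpolation=cv2.INTER_CUBIC)
for q in proj(p,np.r_[w(b,mod),w(b,[[.12,-.0525,.045],[.12,.0525,.045],[.13,0,.058],[.154,0,.058]])]):
    cv2.circle(im,tuple(int(round(v)) for v in (q-[130,150])*2.9+1),2,(0,0,255),-1)
cv2.imwrite("pics/fit.png",im)
E
```

```text
[[ 0.6191  0.1326  0.055 ]
 [ 0.5823 -0.1031  0.055 ]
 [ 0.4521 -0.0829  0.055 ]
 [ 0.4894  0.1529  0.055 ]] [np.float64(0.2385), np.float64(0.1318), np.float64(0.2388), np.float64(0.1313)]
[0.53577089 0.02487732 1.4152752 ] [-0.21 -0.35  0.35 -0.21  0.17  0.26 -0.32  0.28]
scene resid [[ 1.11 -1.11]
 [-0.52 -0.76]
 [-0.65 -1.43]
 [-1.69 -0.91]]
joint [0.5358113  0.02421885 1.41671121] [-0.  -0.3  0.6 -0.3  0.5  0.2 -0.   0.3  0.8 -0.7 -0.2 -0.5 -0.3 -0.9
 -1.1 -0.6]
pin [0.5645 0.1651 0.058 ] [ 0.1429 -0.0067  0.058 ]
front [0.5477 0.1015 0.048 ] [0.0776 0.0001 0.048 ]
rear [0.5299 0.0149 0.048 ] [-0.0107  0.0043  0.048 ]
vial [ 0.6244 -0.0355  0.049 ] [-0.046 -0.097  0.049]
pen [0.4281 0.0089 0.009 ] [-0.0325  0.1039  0.009 ]
coat [0.5368 0.059  0.051 ] [0.0339 0.0042 0.051 ]
```

View pics/fit.png

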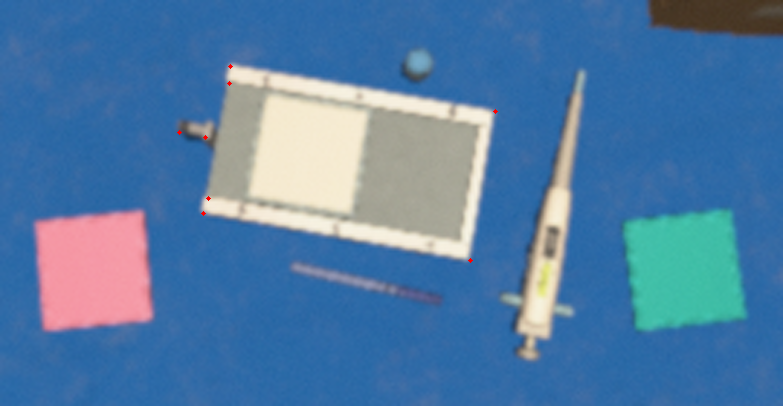

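Run:
```python
from h import *
from scipy.spatial.transform import Rotation as R
st=bot.read_state(); q=st["eef_rot"]; M=R.from_quat(np.r_[q[1:],q[0]]).as_matrix(); print(M.round(3))
b=(.5358,.0245,1.416)
jx=M[:,0]; print("jaw yaw",np.degrees(np.arctan2(jx[1],jx[0])),"board x yaw",np.degrees(b[2]))
for n,q in dict(prepin=(.147,.045,.05),pin=(.147,-.005,.058),pinend=(.147,-.03,.05),rear0=(-.06,0,.047),rearend=(.05,0,.047)).items(): print(n,w(b,q).round(4))
p=bot.read_camera("wrist"); cv2.imwrite("pics/w0.png",p["frame"][:,:,::-1])
```

```text
[[ 0.417 -0.    -0.909]
 [ 0.909  0.     0.417]
 [ 0.    -1.     0.   ]]
jaw yaw 65.37831486650425 board x yaw 81.13082379052456
prepin [[0.514  0.1767 0.05  ]]
pin [[0.5634 0.169  0.058 ]]
pinend [[0.5881 0.1651 0.05  ]]
rear0 [[ 0.5265 -0.0348  0.047 ]]
rearend [[0.5435 0.0739 0.047 ]]
```

View pics/w0.png

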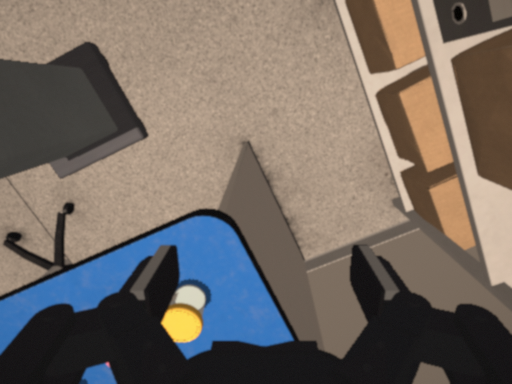

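```bash
python3 -m inch '[[[0.6,-1,0,0,0,0.5,-1],[0.6,-1,0,0,0,0.5,-1],[0.6,-1,0,0,0,0.5,-1],[0.6,-1,0,0,0,0.5,-1],[0.6,-1,0,0,0,0,-1],[0.6,-1,0,0,0,0,-1],[0.6,-1,0,0,0,0,-1],[0.6,-1,0,0,0,0,-1],[0.6,-1,0,0,0,0,-1],[0.6,-1,0,0,0,0,-1],[0.6,-1,0,0,0,0,-1],[0.6,-1,0,0,0,0,-1]]]'
```

```text
time_s: 3.05
tcp_pos: [0.4514, 0.2899, 0.2316]
eef_rot: [-0.536, 0.536, 0.461, -0.461]
contact_force: [-0.1, 0.0, -0.4]
grip_width: -0.001
```

```bash
python3 -m inch '[[[0.5,-0.9,-0.8,0,0,0,-1],[0.5,-0.9,-0.9,0,0,0,-1],[0.5,-0.9,-0.9,0,0,0,-1],[0.5,-0.9,-0.9,0,0,0,-1],[0.5,-0.9,-0.9,0,0,0,-1],[0,0,0,0,0,0,-1]]]'
python3 - <<'E'
from h import *
p=bot.read_camera("wrist"); cv2.imwrite("pics/w1.png",p["frame"][:,:,::-1])
t=bot.read_camera("top"); cv2.imwrite("pics/t1.png",cv2.resize(t["frame"][150:290,130:400,::-1],None,fx=2.9,fy=2.9))
b=(.5358,.0245,1.416)
print(proj(p,w(b,[[.13,0,.058],[.154,0,.058],[.12,.0525,.045],[.12,-.0525,.045]])).round())
print([(np.round(d["at"]),round(d["score"],2)) for d in bot.place_of("stop_pin",p)])
s=bot.read_state(); print(s["tcp_pos"],proj(p,s["tcp_pos"]))
E
```

```text
time_s: 3.65
tcp_pos: [0.5131, 0.1729, 0.1182]
eef_rot: [-0.538, 0.538, 0.457, -0.461]
contact_force: [0.5, -1.8, -0.0]
grip_width: -0.001
[[248. 262.]
 [278. 262.]
 [234. 192.]
 [238. 306.]]
[]
[0.51330978 0.17930671 0.12167167] [[276.03835771 250.93429212]]
```

View pics/w1.png

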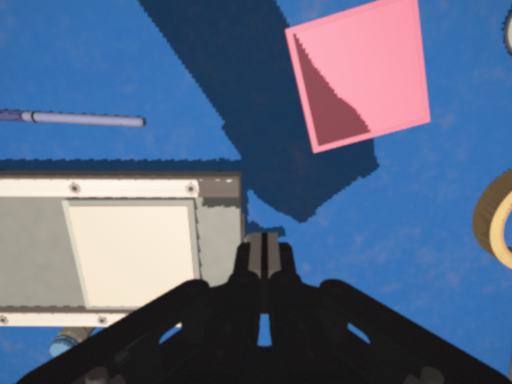

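View pics/t1.png

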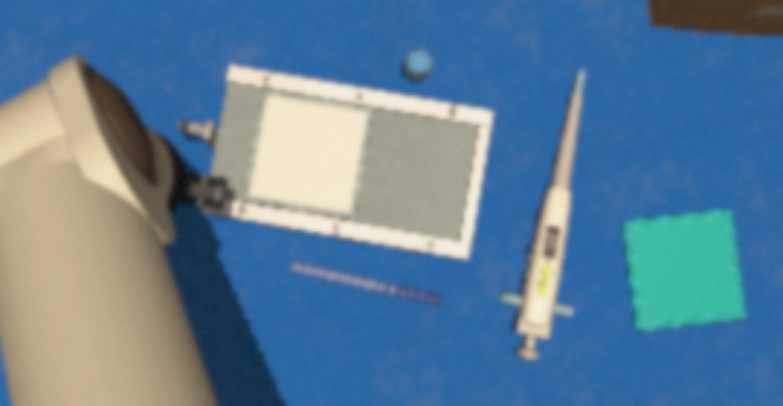

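Run:
```python
from h import *
p=bot.read_camera("wrist"); cv2.imwrite("pics/w2.png",p["frame"][:,:,::-1])
b=(.5358,.0245,1.416)
im=p["frame"][:,:,::-1].copy()
for q in proj(p,w(b,[[.13,0,.058],[.154,0,.058],[.12,.0525,.045],[.12,-.0525,.045],[.12,.0665,.055],[.12,.0525,.055],[-.12,.0665,.055],[-.12,.0525,.055]])): cv2.circle(im,tuple(int(round(v)) for v in q),2,(0,0,255),-1)
cv2.imwrite("pics/w2.png",cv2.resize(im[120:340,100:400],None,fx=2.6,fy=2.6))
s=bot.read_state(); print(s["tcp_pos"],proj(p,s["tcp_pos"]))
```

```text
[0.51344054 0.17993367 0.1221217 ] [[265.25024928 249.46753069]]
```

View pics/w2.png

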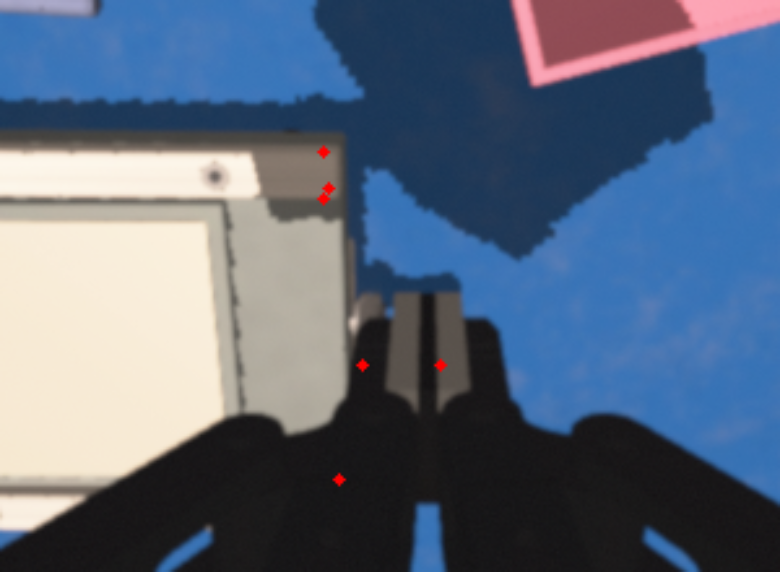

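```bash
python3 -m inch '[[[0,0,-1,0,0,0,-1],[0,0,-1,0,0,0,-1],[0,0,-0.96,0,0,0,-1],[0,0,0,0,0,0,-1]]]'; python3 -m inch '[[[0.4,-0.06,0,0,0,0,-1],[0.4,-0.06,0,0,0,0,-1],[0.4,-0.06,0,0,0,0,-1],[0.3,-0.05,0,0,0,0,-1],[0.3,-0.05,0,0,0,0,-1],[0.3,-0.05,0,0,0,0,-1],[0.3,-0.05,0,0,0,0,-1],[0,0,0,0,0,0,-1]]]'
python3 - <<'E'
from h import *
p=bot.read_camera("wrist"); cv2.imwrite("pics/w3.png",p["frame"][:,:,::-1])
t=bot.read_camera("top"); cv2.imwrite("pics/t3.png",cv2.resize(t["frame"][150:290,130:400,::-1],None,fx=2.9,fy=2.9))
E
```

```text
time_s: 4.25
tcp_pos: [0.511, 0.1792, 0.0456]
eef_rot: [0.536, -0.535, -0.46, 0.463]
contact_force: [0.0, 0.9, 0.3]
grip_width: -0.003
time_s: 5.05
tcp_pos: [0.5746, 0.1684, 0.0473]
eef_rot: [-0.536, 0.537, 0.461, -0.46]
contact_force: [-0.6, -0.1, 0.3]
grip_width: 0.002
```

View pics/w3.png

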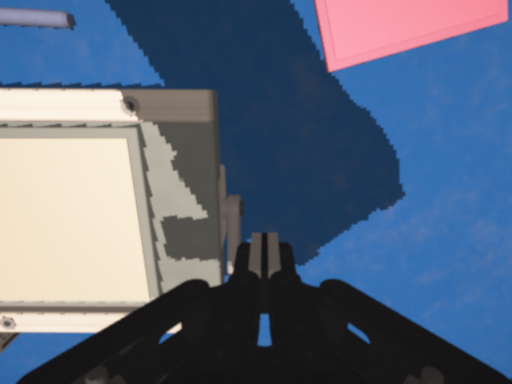

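View pics/t3.png

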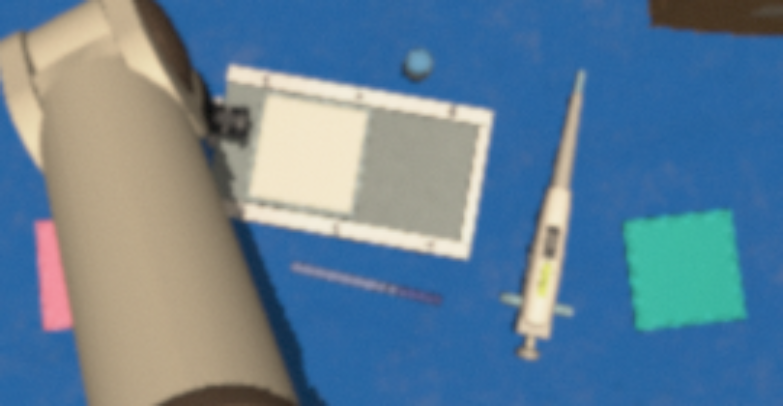

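```bash
python3 -m inch '[[[0.2,0,0,0,0,0,-1],[0,0,0,0,0,0,-1],[-0.3,0,0.5,0,0,0,-1],[-0.4,0.3,1,0,0,0,-1],[-0.8,0.8,1,0,0,0,-1],[-1,0.8,1,0,0,0,-1],[-1,0.8,1,0,0,0,-1],[0,0,0,0,0,0,-1],[0,0,0,0,0,0,-1]]]'
python3 - <<'E'
from h import *
p=bot.read_camera("wrist"); cv2.imwrite("pics/w4.png",p["frame"][:,:,::-1])
E
```

```text
time_s: 6.05
tcp_pos: [0.4905, 0.2372, 0.1614]
eef_rot: [-0.535, 0.536, 0.462, -0.461]
contact_force: [0.7, -0.2, -0.8]
grip_width: 0.0
```

View pics/w4.png

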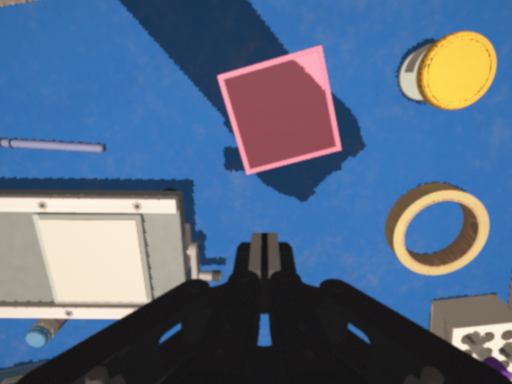

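Run:
```python
from h import *
from scipy.optimize import least_squares
p=bot.read_camera("wrist")
b=np.array((.5358,.0245,1.416))
# correct board locally using corners seen (outer +y corner top rail (178,192), plate/rail inner corners)
m=np.array([[.12,.0665,.055],[.12,.0525,.055],[.12,-.0525,.055]]);
print(proj(p,w(b,m)).round(1))
for a in (1.0,1.2,1.4,1.57):
    q=[[.144,-.032*np.sin(a),.026+.032*np.cos(a)],[.13,-.032*np.sin(a),.026+.032*np.cos(a)],[.125,0,.026]]
    print(a,proj(p,w(b,q)).round(1).tolist())
cv2.imwrite("pics/w5.png",cv2.resize(p["frame"][170:340,120:260,::-1],None,fx=3.5,fy=3.5,interpolation=cv2.INTER_CUBIC))
```

```text
[[171.5 198.7]
 [173.  213.3]
 [182.5 309.3]]
1.0 [[207.0, 280.7], [193.2, 280.7], [190.4, 248.7]]
1.2 [[208.1, 279.8], [194.7, 279.7], [190.4, 248.7]]
1.4 [[209.2, 277.6], [196.1, 277.6], [190.4, 248.7]]
1.57 [[210.1, 275.0], [197.2, 275.0], [190.4, 248.7]]
```

View pics/w5.png

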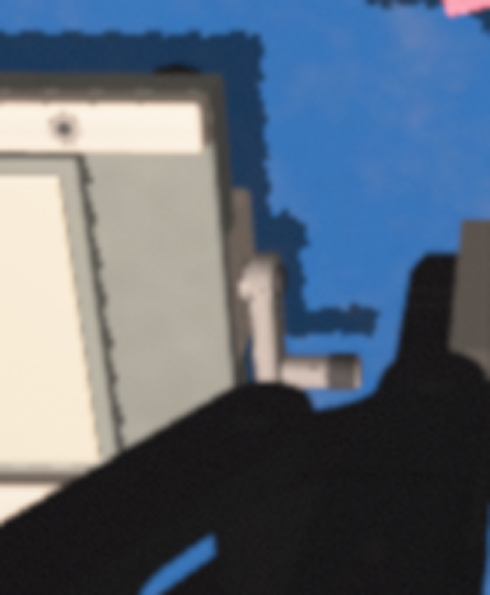

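```bash
cat > prof.py <<'E'
from h import *
def prof(p,b,ys=(-.03,-.02,-.01,0,.01,.02,.03),z=.051):
    f=p["frame"].astype(np.float32); xs=np.arange(-.125,.165,.0005); out=[]
    for y in ys:
        uv=proj(p,w(b,np.c_[xs,np.full_like(xs,y),np.full_like(xs,z)])).astype(np.float32)
        out.append(cv2.remap(f,uv[:,0].reshape(1,-1),uv[:,1].reshape(1,-1),cv2.INTER_LINEAR)[0])
    return xs,np.array(out)
E
python3 - <<'E'
from prof import *
p=bot.read_camera("top"); b=(.5358,.0245,1.416)
p["frame"]=cv2.imread("pics/top0.png")[:,:,::-1]
xs,o=prof(p,b)
m=o.mean(0)
for i in range(0,len(xs),8): print(round(xs[i],4),m[i].round().astype(int), end=" | ")
E
```

```text
-0.125 [ 48 106 166] | -0.121 [ 85 121 167] | -0.117 [200 200 197] | -0.113 [242 236 220] | -0.109 [221 213 191] | -0.105 [169 166 151] | -0.101 [168 166 152] | -0.097 [168 167 152] | -0.093 [168 166 152] | -0.089 [167 166 152] | -0.085 [167 166 151] | -0.081 [167 166 151] | -0.077 [166 165 150] | -0.073 [166 165 150] | -0.069 [166 164 150] | -0.065 [166 164 150] | -0.061 [165 164 149] | -0.057 [165 164 150] | -0.053 [165 163 149] | -0.049 [164 164 149] | -0.045 [164 163 148] | -0.041 [164 163 148] | -0.037 [165 163 149] | -0.033 [164 163 148] | -0.029 [164 163 149] | -0.025 [164 163 148] | -0.021 [164 163 148] | -0.017 [163 162 148] | -0.013 [169 169 156] | -0.009 [198 195 177] | -0.005 [237 227 202] | -0.001 [245 235 211] | 0.003 [246 235 210] | 0.007 [246 235 210] | 0.011 [246 235 210] | 0.015 [246 235 210] | 0.019 [245 234 209] | 0.023 [246 235 209] | 0.027 [246 235 210] | 0.031 [245 234 209] | 0.035 [245 235 210] | 0.039 [245 234 209] | 0.043 [245 235 210] | 0.047 [245 234 209] | 0.051 [245 234 209] | 0.055 [245 234 208] | 0.059 [245 234 208] | 0.063 [245 234 208] | 0.067 [245 234 208] | 0.071 [245 234 208] | 0.075 [245 234 208] | 0.079 [243 232 206] | 0.083 [224 215 190] | 0.087 [184 182 165] | 0.091 [166 165 150] | 0.095 [164 163 149] | 0.099 [165 163 149] | 0.103 [164 162 148] | 0.107 [163 162 148] | 0.111 [164 163 148] | 0.115 [163 162 148] | 0.119 [147 151 147] | 0.123 [ 89 114 143] | 0.127 [ 69 108 149] | 0.131 [ 78 117 158] | 0.135 [ 67 109 154] | 0.139 [ 64 107 153] | 0.143 [ 64 106 152] | 0.147 [ 61 102 148] | 0.151 [ 55  98 147] | 0.155 [ 55 101 154] | 0.159 [ 51 104 161] | 0.163 [ 47 105 164] |
```

```bash
python3 -c "
from workcell import bot
s=bot.read_state();print(s['time_s'],s['joints'].round(2),s['tcp_pos'])"
```

```text
6.2 [-0.21  0.39 -0.35  1.89  0.17  0.9   0.78] [0.49101964 0.23490193 0.15924056]
```

```bash
python3 -m inch '[[[0.12,-0.88,0,0,0,-0.94,-1],[0.12,-0.88,0,0,0,-0.94,-1],[0.12,-0.88,0,0,0,-0.94,-1],[0.12,-0.88,0,0,0,-0.94,-1],[0.12,-0.88,0,0,0,-0.94,-1],[0.12,-0.88,0,0,0,-0.94,-1],[0.12,-0.88,0,0,0,-0.94,-1],[0.12,-0.88,0,0,0,-0.94,-1],[0.12,-0.88,0,0,0,-0.94,-1],[0.12,-0.88,0,0,0,-0.94,-1],[0.12,-0.88,0,0,0,-0.94,-1],[0.12,-0.88,0,0,0,-0.94,-1]]]'
python3 -m inch '[[[0,0,-0.5,0,0,0,-1],[0,0,-0.5,0,0,0,-1],[0,0,0,0,0,0,-1],[0,0,0,0,0,0,-1]]]'
python3 - <<'E'
from h import *
from scipy.spatial.transform import Rotation as R
p=bot.read_camera("wrist"); 
s=bot.read_state(); q=s["eef_rot"]; M=R.from_quat(np.r_[q[1:],q[0]]).as_matrix(); print(s["tcp_pos"],M.round(3).tolist(),np.degrees(np.arctan2(M[1,0],M[0,0])))
b=(.5358,.0245,1.416); print((np.linalg.inv(fr(b))@np.r_[s["tcp_pos"],1])[:3], s["contact_force"])
im=p["frame"][:,:,::-1].copy()
for u in proj(p,w(b,[[-.012,0,.051],[-.012,.04,.051],[-.12,.0665,.055],[-.12,-.0665,.055],[-.11,0,.045]])): cv2.circle(im,tuple(int(round(v)) for v in u),2,(0,0,255),-1)
cv2.imwrite("pics/w6.png",im)
E
```

```text
time_s: 7.4
tcp_pos: [0.5264, -0.0299, 0.1588]
eef_rot: [-0.705, 0.705, -0.058, 0.057]
contact_force: [0.1, 0.4, 0.4]
grip_width: -0.003
time_s: 7.8
tcp_pos: [0.5259, -0.0265, 0.1337]
eef_rot: [0.705, -0.705, 0.055, -0.053]
contact_force: [-0.0, -0.8, 0.6]
grip_width: 0.003
[ 0.52652565 -0.02660281  0.13433237] [[0.988, -0.001, 0.152], [-0.152, 0.0, 0.988], [-0.001, -1.0, 0.0]] -8.736000608111153
[-0.05192168  0.00128449  0.13433237] [ 0.66150053 -0.00818335 -0.5364683 ]
```

View pics/w6.png

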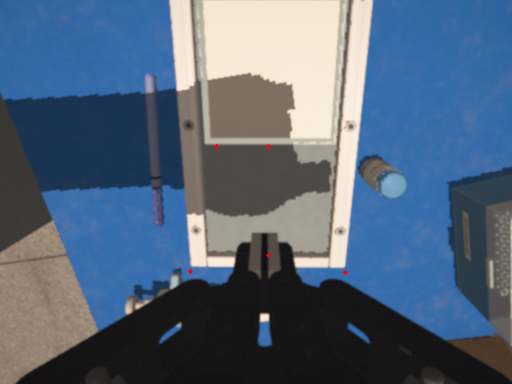

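```bash
python3 -m inch '[[[0,0,-0.9,0,0,0,-1],[0,0,-0.9,0,0,0,-1],[0,0,-0.8,0,0,0,-1],[0,0,-0.6,0,0,0,-1],[0,0,-0.2,0,0,0,-1],[0,0,0,0,0,0,-1],[0,0,0,0,0,0,-1]]]'
python3 -c "
from workcell import bot
bot.read_camera('wrist')
s=bot.read_state();print(s['time_s'],s['tcp_pos'],s['contact_force'])"
```

```text
time_s: 8.55
tcp_pos: [0.5275, -0.0274, 0.0506]
eef_rot: [0.705, -0.705, 0.054, -0.055]
contact_force: [0.5, -0.2, -0.4]
grip_width: -0.003
8.6 [ 0.52775134 -0.027429    0.05081664] [-0.44938474  0.17715887  0.30268053]
```

```bash
python3 -m inch '[[[0,0,-0.1,0,0,0,-1],[0,0,0,0,0,0,-1],[0,0,0,0,0,0,-1]]]'; python3 -m inch '[[[0,0,-0.04,0,0,0,-1],[0,0,0,0,0,0,-1]]]'
python3 - <<'E'
from h import *
t=bot.read_camera("top"); cv2.imwrite("pics/t7.png",cv2.resize(t["frame"][150:290,130:400,::-1],None,fx=2.9,fy=2.9))
p=bot.read_camera("scene"); cv2.imwrite("pics/s7.png",cv2.resize(p["frame"][140:290,170:330,::-1],None,fx=4,fy=4,interpolation=cv2.INTER_CUBIC))
for i in range(3):
    bot.read_camera("wrist"); s=bot.read_state();print(s['tcp_pos'],s['contact_force'])
p=bot.read_camera("wrist"); cv2.imwrite("pics/w7.png",p["frame"][:,:,::-1])
E
```

```text
time_s: 8.9
tcp_pos: [0.5269, -0.0276, 0.0476]
eef_rot: [0.705, -0.705, 0.054, -0.055]
contact_force: [0.1, 0.6, 0.4]
grip_width: -0.0
time_s: 9.1
tcp_pos: [0.5268, -0.0276, 0.0463]
eef_rot: [0.705, -0.705, 0.055, -0.055]
contact_force: [0.0, 0.8, -0.3]
grip_width: -0.001
[ 0.52680935 -0.02761998  0.04629944] [-0.13876831 -0.62690634 -0.33292061]
[ 0.52676351 -0.02761076  0.04627195] [0.42927668 0.65708583 0.40945773]
[ 0.52677461 -0.02759721  0.04628506] [-0.80936485  0.4813715   1.06722349]
```

View pics/s7.png

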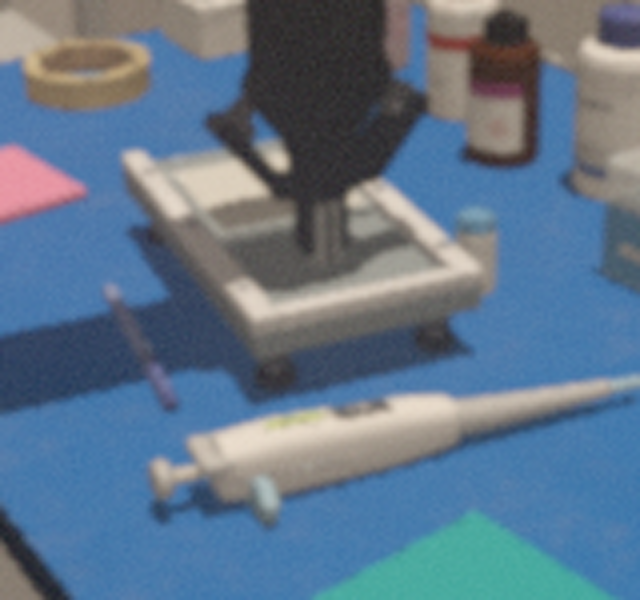

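View pics/w7.png

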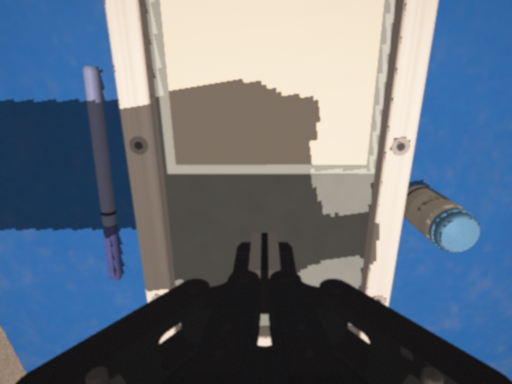

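```bash
python3 -m inch '[[[0.047,0.3,0,0,0,0,-1],[0.047,0.3,0,0,0,0,-1],[0.047,0.3,0,0,0,0,-1],[0.03,0.2,0,0,0,0,-1],[0.03,0.2,0,0,0,0,-1],[0.03,0.2,0,0,0,0,-1],[0.03,0.2,0,0,0,0,-1],[0.03,0.2,0,0,0,0,-1],[0.03,0.2,0,0,0,0,-1],[0,0,0,0,0,0,-1]]]'
python3 - <<'E'
from prof import *
s=bot.read_state();b=(.5358,.0245,1.416); print((np.linalg.inv(fr(b))@np.r_[s["tcp_pos"],1])[:3])
p=bot.read_camera("wrist"); cv2.imwrite("pics/w8.png",p["frame"][:,:,::-1])
t=bot.read_camera("top"); cv2.imwrite("pics/t8.png",cv2.resize(t["frame"][150:290,130:400,::-1],None,fx=2.9,fy=2.9))
E
```

```text
time_s: 10.4
tcp_pos: [0.535, 0.0262, 0.0463]
eef_rot: [0.705, -0.705, 0.054, -0.054]
contact_force: [-0.5, -0.5, -0.2]
grip_width: -0.001
[0.00153003 0.00105637 0.04630739]
```

View pics/w8.png

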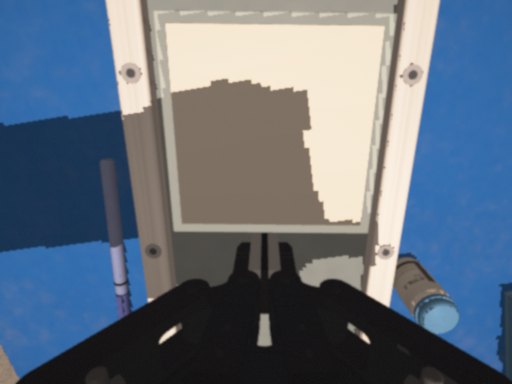

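View pics/t8.png

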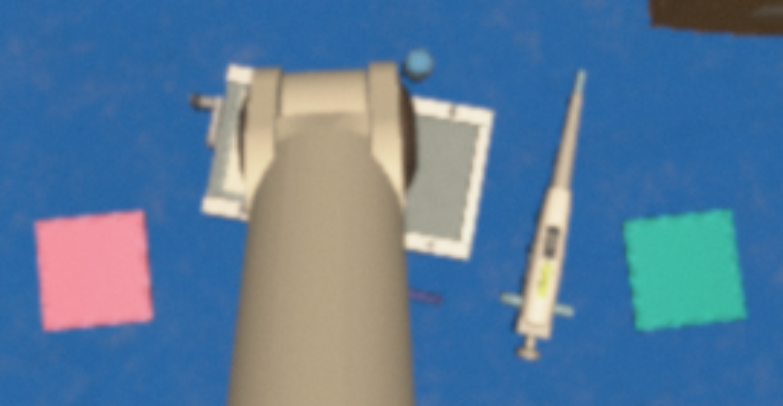

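```bash
cat > fr.py <<'E'
from prof import *
b=(.5358,.0245,1.416)
t=bot.read_camera("top"); xs,o=prof(t,b,ys=(-.045,-.04,-.035,.03,.035,.04))
for k in (slice(0,3),slice(3,6)):
    m=o[k].mean(0); print([(round(xs[i],3),m[i].round().astype(int).tolist()) for i in range(440,580,6)])
E
python3 fr.py
```

```text
[(np.float64(0.095), [186, 167, 137]), (np.float64(0.098), [163, 145, 120]), (np.float64(0.101), [148, 133, 111]), (np.float64(0.104), [180, 166, 143]), (np.float64(0.107), [190, 183, 162]), (np.float64(0.11), [172, 170, 154]), (np.float64(0.113), [161, 159, 145]), (np.float64(0.116), [157, 157, 144]), (np.float64(0.119), [143, 147, 143]), (np.float64(0.122), [115, 131, 147]), (np.float64(0.125), [107, 132, 162]), (np.float64(0.128), [101, 130, 164]), (np.float64(0.131), [85, 119, 158]), (np.float64(0.134), [83, 117, 157]), (np.float64(0.137), [83, 117, 156]), (np.float64(0.14), [77, 112, 152]), (np.float64(0.143), [68, 103, 143]), (np.float64(0.146), [60, 96, 138]), (np.float64(0.149), [61, 99, 142]), (np.float64(0.152), [61, 103, 153]), (np.float64(0.155), [53, 103, 160]), (np.float64(0.158), [50, 103, 161]), (np.float64(0.161), [48, 103, 161]), (np.float64(0.164), [48, 103, 161])]
[(np.float64(0.095), [239, 227, 199]), (np.float64(0.098), [240, 229, 202]), (np.float64(0.101), [240, 229, 202]), (np.float64(0.104), [236, 225, 198]), (np.float64(0.107), [216, 206, 182]), (np.float64(0.11), [182, 179, 162]), (np.float64(0.113), [167, 166, 151]), (np.float64(0.116), [161, 160, 147]), (np.float64(0.119), [144, 148, 146]), (np.float64(0.122), [99, 123, 150]), (np.float64(0.125), [54, 105, 158]), (np.float64(0.128), [42, 102, 162]), (np.float64(0.131), [41, 102, 162]), (np.float64(0.134), [43, 103, 162]), (np.float64(0.137), [43, 103, 161]), (np.float64(0.14), [43, 102, 162]), (np.float64(0.143), [43, 103, 162]), (np.float64(0.146), [44, 103, 162]), (np.float64(0.149), [46, 103, 162]), (np.float64(0.152), [48, 103, 161]), (np.float64(0.155), [50, 104, 162]), (np.float64(0.158), [50, 104, 162]), (np.float64(0.161), [54, 106, 162]), (np.float64(0.164), [55, 105, 161])]
```

```bash
python3 -m inch '[[[0.03,0.19,0,0,0,0,-1],[0.03,0.19,0,0,0,0,-1],[0.03,0.19,0,0,0,0,-1],[0.03,0.19,0,0,0,0,-1],[0.03,0.19,0,0,0,0,-1],[0.03,0.19,0,0,0,0,-1],[0.03,0.19,0,0,0,0,-1],[0,0,0,0,0,0,-1],[0,0,0,0,0,0,-1]]]'
python3 fr.py
python3 - <<'E'
from h import *
p=bot.read_camera("wrist"); cv2.imwrite("pics/w9.png",p["frame"][:,:,::-1])
t=bot.read_camera("top"); cv2.imwrite("pics/t9.png",cv2.resize(t["frame"][150:290,130:400,::-1],None,fx=2.9,fy=2.9))
E
```

```text
time_s: 11.45
tcp_pos: [0.5402, 0.0586, 0.0463]
eef_rot: [0.705, -0.705, 0.054, -0.055]
contact_force: [1.0, -0.4, -0.6]
grip_width: 0.002
[(np.float64(0.095), [212, 192, 159]), (np.float64(0.098), [216, 196, 161]), (np.float64(0.101), [218, 197, 162]), (np.float64(0.104), [220, 200, 164]), (np.float64(0.107), [221, 201, 166]), (np.float64(0.11), [222, 202, 166]), (np.float64(0.113), [222, 202, 167]), (np.float64(0.116), [221, 200, 165]), (np.float64(0.119), [212, 191, 156]), (np.float64(0.122), [181, 162, 133]), (np.float64(0.125), [149, 134, 111]), (np.float64(0.128), [165, 148, 122]), (np.float64(0.131), [187, 168, 138]), (np.float64(0.134), [191, 172, 141]), (np.float64(0.137), [191, 173, 142]), (np.float64(0.14), [191, 172, 142]), (np.float64(0.143), [191, 172, 142]), (np.float64(0.146), [190, 171, 141]), (np.float64(0.149), [181, 165, 139]), (np.float64(0.152), [145, 139, 133]), (np.float64(0.155), [86, 109, 143]), (np.float64(0.158), [53, 103, 157]), (np.float64(0.161), [48, 103, 161]), (np.float64(0.164), [47, 102, 161])]
[(np.float64(0.095), [173, 156, 129]), (np.float64(0.098), [172, 154, 127]), (np.float64(0.101), [170, 153, 126]), (np.float64(0.104), [168, 151, 125]), (np.float64(0.107), [164, 147, 122]), (np.float64(0.11), [159, 143, 118]), (np.float64(0.113), [157, 141, 117]), (np.float64(0.116), [153, 138, 114]), (np.float64(0.119), [150, 134, 112]), (np.float64(0.122), [147, 132, 109]), (np.float64(0.125), [164, 148, 122]), (np.float64(0.128), [206, 187, 154]), (np.float64(0.131), [232, 216, 180]), (np.float64(0.134), [237, 223, 187]), (np.float64(0.137), [234, 220, 186]), (np.float64(0.14), [212, 204, 183]), (np.float64(0.143), [160, 174, 181]), (np.float64(0.146), [105, 139, 173]), (np.float64(0.149), [59, 109, 163]), (np.float64(0.152), [48, 103, 161]), (np.float64(0.155), [49, 104, 161]), (np.float64(0.158), [51, 104, 162]), (np.float64(0.161), [54, 104, 161]), (np.float64(0.164), [56, 105, 162])]
```

View pics/w9.png

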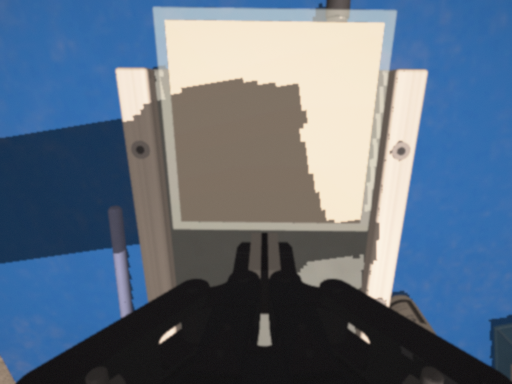

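View pics/t9.png

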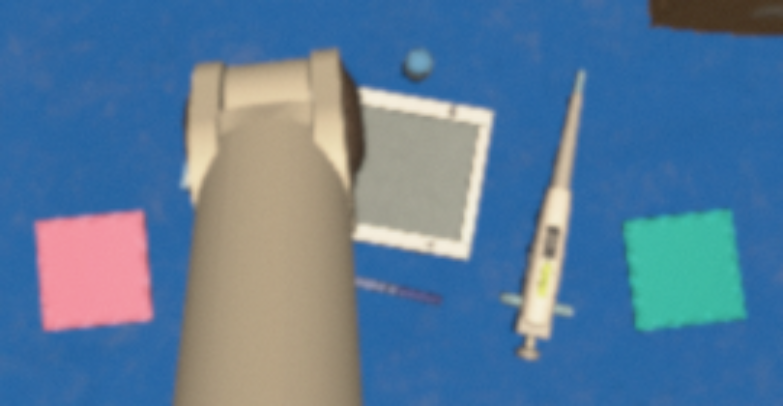

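Run:
```python
import cv2,numpy as np
H=cv2.getPerspectiveTransform(np.float32([(153,8),(396,10),(367,231),(173,228)]),np.float32([(0,0),(100,0),(100,100),(0,100)]))
print(cv2.perspectiveTransform(np.float32([[(118,69),(160,69),(390,69),(427,70)]]),H))
```

```text
[[[-17.855324   23.63367  ]
  [  0.6393968  23.458073 ]
  [100.75092    22.507559 ]
  [116.74618    22.758793 ]]]
```

Both views put the front edge about 23–26 mm beyond the end; I push 5 mm further, then back off and lift.

```bash
python3 -m inch '[[[0.015,0.1,0,0,0,0,-1],[0.015,0.1,0,0,0,0,-1],[0,0,0,0,0,0,-1],[0,0,0,0,0,0,-1],[-0.03,-0.2,0,0,0,0,-1],[-0.05,-0.4,0,0,0,0,-1],[-0.05,-0.4,0.3,0,0,0,-1],[-0.05,-0.3,0.8,0,0,0,-1],[0,-0.3,1,0,0,0,-1],[0,-0.3,1,0,0,0,-1],[0,0,1,0,0,0,-1],[0,0,0,0,0,0,-1]]]'
python3 -m inch '[[[-0.5,-1,0.5,0,0,0,-1],[-0.5,-1,0.5,0,0,0,-1],[-0.5,-1,0.5,0,0,0,-1],[-0.5,-1,0.3,0,0,0,-1],[-0.5,-1,0,0,0,0,-1],[-0.5,-1,0,0,0,0,-1],[0,-1,0,0,0,0,-1],[0,-1,0,0,0,0,-1],[0,0,0,0,0,0,-1],[0,0,0,0,0,0,-1]]]'
python3 - <<'E'
from prof import *
b=(.5358,.0245,1.416)
t=bot.read_camera("top"); cv2.imwrite("pics/t10.png",cv2.resize(t["frame"][150:290,130:400,::-1],None,fx=2.9,fy=2.9,interpolation=cv2.INTER_CUBIC))
p=bot.read_camera("scene"); cv2.imwrite("pics/s10.png",cv2.resize(p["frame"][140:290,170:330,::-1],None,fx=4,fy=4,interpolation=cv2.INTER_CUBIC))
for y in (-.03,.02):
    xs,o=prof(t,b,ys=(y-.005,y,y+.005)); m=o.mean(0)
    print(y,[(round(float(xs[i]),3),m[i].round().astype(int).tolist()) for i in list(range(310,370,8))+list(range(510,580,6))])
E
```

```text
time_s: 12.8
tcp_pos: [0.539, 0.014, 0.1529]
eef_rot: [0.705, -0.705, 0.053, -0.058]
contact_force: [0.3, -0.8, -0.0]
grip_width: 0.002
time_s: 13.8
tcp_pos: [0.4605, -0.185, 0.1934]
eef_rot: [0.705, -0.705, 0.056, -0.055]
contact_force: [-0.5, 0.5, 0.3]
grip_width: 0.002
-0.03 [(0.03, [162, 161, 147]), (0.034, [162, 161, 146]), (0.038, [161, 160, 145]), (0.042, [162, 161, 146]), (0.046, [160, 160, 146]), (0.05, [176, 177, 160]), (0.054, [224, 215, 190]), (0.058, [243, 232, 205]), (0.13, [243, 231, 204]), (0.133, [243, 231, 204]), (0.136, [243, 231, 203]), (0.139, [241, 230, 201]), (0.142, [229, 217, 189]), (0.145, [189, 182, 166]), (0.148, [140, 143, 145]), (0.151, [93, 113, 141]), (0.154, [61, 104, 155]), (0.157, [51, 103, 161]), (0.16, [49, 104, 162]), (0.163, [48, 104, 163])]
0.02 [(0.03, [165, 164, 149]), (0.034, [165, 164, 149]), (0.038, [164, 162, 148]), (0.042, [163, 162, 148]), (0.046, [162, 161, 147]), (0.05, [173, 173, 158]), (0.054, [217, 208, 184]), (0.058, [242, 230, 204]), (0.13, [243, 231, 203]), (0.133, [243, 231, 204]), (0.136, [243, 231, 203]), (0.139, [242, 230, 203]), (0.142, [234, 224, 201]), (0.145, [201, 203, 198]), (0.148, [145, 167, 187]), (0.151, [86, 124, 169]), (0.154, [54, 106, 163]), (0.157, [50, 105, 163]), (0.16, [48, 104, 162]), (0.163, [49, 104, 163])]
```

View pics/t10.png

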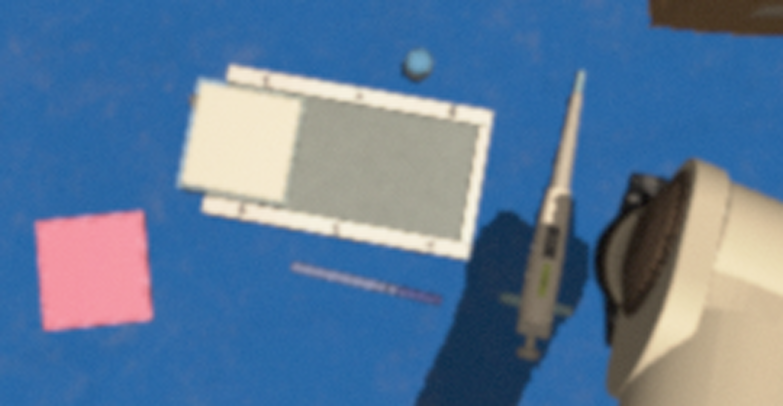

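View pics/s10.png

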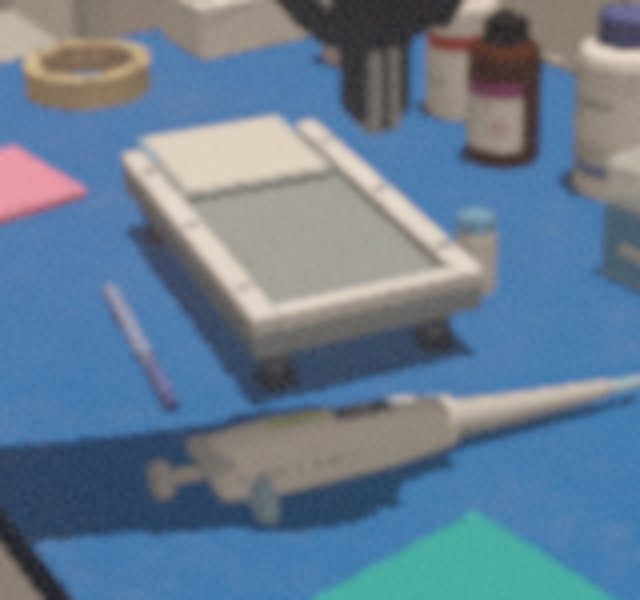

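```bash
python3 -c "
from workcell import bot
s=bot.read_state();print(s['time_s'],s['contact_force'],s['qvel'].round(3));print(bot.close_job())"
```

```text
13.9 [-0.19120935  0.1763875   0.15573671] [-0.013 -0.001 -0.004 -0.002  0.001 -0.001  0.001]
the job is handed in; nothing more can be done
None
```

I tipped the stop down, pushed the plate out over the open end, and handed the job in at 13.9 s. With the shut fingertips I pushed the thumb pin towards -y until the stop fell. I then pushed the plate by its rear edge about 62 mm along the channel, backed off and moved the arm clear.

**Last checks**
- **Stop:** the wrist picture taken right after tipping matches a fully level stop (about 1.57 rad). A top picture during the push still showed it lying down. In the last pictures the plate mostly hides it.
- **Plate:** the top picture puts the front edge about 29 mm beyond the end. It looks flat and straight between the rails.
- **Bystanders:** the vial, pen and pipette look unmoved in the top and scene pictures; I did not measure them again.
- **Coating:** I saw no contact with it, and the measured force stayed at noise level (about 1 to 2 N) throughout.

**Disagreement:** the wrist camera placed points on the board 3 to 5 mm further along +x than the top camera did. I therefore judged the overhang against the board's end within a single picture. Before the final 5 mm push, the wrist view gave about 23 mm and the top view 23–26 mm. Both lead to a final overhang inside the 20–40 mm window.

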